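# Shut the terminal covers and hold the fuse flap open

## Robot

A 7-joint arm with a two-finger parallel gripper is mounted at the origin on a cart in front of the work surface, level with it; the furniture and walls round the work are solid. World frame = base frame: x ahead of the robot, y to its left, z up, the work surface at z = 0. Lengths are in m, angles in rad, forces in N, time in s.
With the tool pointing down it reaches from about 0.4 to 0.85 m from the base axis. Payload 10.4 kg.
Tool frame: the origin (TCP) lies at the very end of the fingers, on their centre line; the grasp point (between the pads) lies 19 mm behind it; x points along the fingers, z is the direction in which the jaws open and shut, and the axes are right-handed (so a half turn about x gives the same grasp; the last joint's range is limited). The gripper opens to 85 mm and grips with 20 to 120 N. Pads are 22 mm wide; open, the fingers measure 114 mm over their backs; the gripper's body (76 mm by 85 mm) begins 54 mm behind the grasp point. The pads swing forward as they close: fully open they stand 13 mm farther back than shut.
Start: joints at [-1.232, 0.332, -0.065, 1.46, 0.022, 1.35, -0.088], TCP at [0.221, 0.585, 0.231] pointing down, gripper open.
Joint ranges: [-2.6, 2.6], [-0.5, 2.12], [-1.47, 1.34], [0.16, 2.42], [-1.27, 4.41], [0.06, 2.06], [-2.6, 2.6]. Speed limits (rad/s): [2.22, 2.22, 2.79, 2.79, 3.14, 3.14, 3.14].

## Interface

Orientations are given as a unit quaternion [x, y, z, w].
In Python, from workcell import get_obs, camera, camera_info, hand_in gives the robot as it stands.
- The arm moves only by the tool move_arm, never from a script. Its argument "motion" is text: rows parted by semicolons, each of 4 numbers parted by spaces: the shift along the world's x, y, z in m, then the turn about the world's z in rad. In form: tx ty tz spin; .... A call has 1 to 10 rows; each row is the pose to reach, as a shift and turn from the pose commanded when the call began; what a row does not reach only later rows make up. A row lasts 1/8 s, in which the tool goes at most 62.5 mm and 10.7 degrees, less where a joint would pass 70% of its speed; a pose out of reach is approached as far as the arm can. A call with a gripper value outside its range is refused whole. "grip" is the opening, from 0 (shut) to 1 (fully open), set as the call begins (left out, the last holds). The fingers move at their own pace and stop on an object; "force" is the grip in N (left out, the last holds). Time passes only in rows, so rows that repeat a pose let the fingers close. It gives the time, the measured TCP pose, the force and the opening at its end, in the units of the state.
- get_obs(): the state, without advancing time (a new reading comes with each control period).
- camera(name): name is "scene" or "top" or "wrist"; returns (picture, depth): 420x560x3 uint8, red, green, blue; 420x560 float32, m along the optical axis (not along the pixel's ray), 0 where there is no reading.
- camera_info(name): a dict with "camera_matrix" (3x3 intrinsics, pixels), "eye" and "attitude" of the camera in the world. Camera axes: x right, y up, looking along -z (the intrinsics and any distortion apply to the point x, -y, -z); pixel columns grow to the right and rows downward; lengths in m; the calibration is good to about 2 mm. A picture is of the moment at which its call begins: read the wrist's pose just before it. camera_info takes no time and is no camera call; for the wrist camera it gives the pose at the moment of the call.
- hand_in(): hands the job in, once; it reports no verdict.
The state is a dict: "clock": time; "joint_pos": joint angles; "joint_velocities": joint speeds; "tau": joint torques, N m; "position": TCP position; "ee_rot": TCP orientation; "ft_force": force on the tool from outside, world axes, zero at the start; "torque": the same for the moment, N m; "grip_width": opening from 0.0 (shut) to 1.0 (fully open).
Only numpy, scipy, OpenCV 4.12 (cv2) and the standard library are available. Lean on these libraries where they do the work, as an engineer would, in place of code of your own. Each camera call takes 0.05 s, during which the arm holds its last target.

## Task

The electrical box on the saw table has a sprung flap with a wire bail in the middle and a small terminal cover standing open on either side of it. First press both terminal covers down until they click shut; only then lift the middle flap by its bail and hold it open at 60 degrees so that a colleague can get at the fuses. Finish while still holding the flap there (it springs shut if let go), and leave the spanner, the knob cap and the wood block lying where they are.

Things in the scene. Friction and masses are not known exactly. Their poses are not given: they have to be found in the camera images.
- box: grey electrical box fixed on the table, 150 deep (its x, away from the robot at yaw 0) x 280 wide (y) x 74 mm high; origin: centre of its underside. Hinge axes run along its y at x = +65 mm, 78 mm above the table; covers' middles at y = +104 and -104 mm, flap's at 0. A catch housing (46 mm wide, 68 mm high) stands 21 mm out of the front wall under each cover's free edge
- cover_left (a joint): left (+y of the box) terminal cover: grey plastic plate 66 mm wide, 6 mm thick, 142 mm from hinge (far side of the box) to free edge. Value in rad: 0 = shut, level; grows as the free edge swings up and away; starts at 0.8 to 1.1. A light spring opens it (1 N at the edge). Pressed right down (4 to 6 N near the free edge, last 8 mm) it clicks under a catch: below 0.025 it stays shut, else it springs up
- cover_left_edge (a point): point on the outer face of the left cover, mid-width, 135 mm from its hinge axis (7 mm short of the free edge), 3 mm off the plate's mid-plane
- cover_left_hinge (a point): middle of the left cover's hinge axis, in the plate's mid-plane
- cover_right (a joint): right (-y of the box) terminal cover: grey plastic plate 66 mm wide, 6 mm thick, 142 mm from hinge (far side of the box) to free edge. Value in rad: 0 = shut, level; grows as the free edge swings up and away; starts at 0.8 to 1.1. A light spring opens it (1 N at the edge). Pressed right down (4 to 6 N near the free edge, last 8 mm) it clicks under a catch: below 0.025 it stays shut, else it springs up
- cover_right_edge (a point): the same point on the right cover
- cover_right_hinge (a point): middle of the right cover's hinge axis
- flap (a joint): middle flap: grey painted plate 132 mm wide, 6 mm thick, 140 mm from its hinge (far side of the box) to its free edge. Value in rad: 0 = shut, level; grows as the free edge and bail swing up and away from the robot; 1.047 = open at 60 degrees, stop at 1.6. A spring and its weight (0.15 to 0.3 kg) pull it shut at every angle; 1 to 3 N at the bail hold it
- flap_bar (a point): middle of the round steel cross bar of the flap's bail: 10 mm thick, parallel to the hinge, 190 mm from the hinge axis, 45 mm clear of the box's front wall, 82 mm free between the two side rods; 78 mm above the table when shut. It can be pinched from above across the bar and turns between the fingers as the flap swings
- flap_hinge (a point): middle of the flap's hinge axis
- spanner: loose combination spanner lying to the left of the box, 32 x 135 x 9 mm; origin under its centre. To be left alone
- cap: loose moulded knob cap to the right of the box, round, 50 mm across, 37 mm high; origin under its centre. To be left alone
- block: loose wood block behind the box, 42 x 70 x 30 mm; origin under its centre. To be left alone

How it is judged:
On the way, in this order (a step that is already met when the one before it is completed fails the run):
1. both terminal covers are clicked shut (value of joint each of cover_left, cover_right below 0.025 rad), for 0.2 s.
2. the flap is held open at 60 degrees (value of joint flap between 0.925 and 1.17 rad and contact force between the fingers and flap above 0.8 N), for 0.3 s.
At the end, for the whole second after the job is handed in: Both covers clicked shut (under 0.025 rad); the flap still at 60 degrees, 7 degrees more or less, held by the fingers (over 0.8 N) and by none of the loose things; spanner, knob cap and block within 30 mm of where they lay (all of step 1 and all of step 2 and velocity of joint flap between -0.08 and 0.08 rad/s and contact force between each of spanner, cap, block and flap below 0.3 N and distance of each of spanner, cap, block from where it was at the start of the episode below 0.03 m); the arm keeps its last pose, push and grip.
It fails at once if the flap is lifted (over 0.2 rad) while a terminal cover is not shut (value of joint flap above 0.2 rad and value of joint any of cover_left, cover_right above 0.06 rad).
It fails at once if the spanner, the knob cap or the block is moved more than 30 mm (distance of any of spanner, cap, block from where it was at the start of the episode above 0.03 m).
It also fails if it takes over 64 s, if anything falls off the work surface, if the arm or the gripper's body presses on something with over 40 N, if the wrist force passes 120 N, or if a joint passes its speed limit or range.

## Working session

There is one attempt and no reset: what is moved stays moved. The work goes in short steps, Python scripts to look and compute and a tool call to move; the robot and the scene stay as the last step left them, time stands still between calls to the robot, and variables do not carry over. Pictures are saved under pics/ and viewed, and the job is handed in when it is done.

Besides the shell and the picture viewer there is one more tool, called after "Emit:" as name(argument=value, ...) on one line, values as JSON. move_arm: Moves the arm, as the interface text tells. Its arguments: {"type":"object","properties":{"motion":{"type":"string"},"grip":{"type":"number"},"force":{"type":"number"}},"required":["motion"]}

```bash
mkdir -p pics; ls; python3 - <<'E'
from workcell import *
import cv2,numpy as np
print(get_obs())
for n in("scene","top"):
    p,d=camera(n); cv2.imwrite(f"pics/{n}0.png",p[:,:,::-1]); np.save(f"pics/{n}0.npy",d); print(n,camera_info(n))
E
```

```text
pics
{'clock': 0.0, 'joint_pos': array([-1.23158035,  0.33289879, -0.06468999,  1.46100053,  0.02160678,
        1.34988265, -0.08850187]), 'joint_velocities': array([ 0.00031011, -0.00131106, -0.00051431,  0.00077442,  0.0009343 ,
       -0.00061432,  0.00051704]), 'tau': array([-1.23698424e-03, -6.25447941e+01,  4.83413832e-02, -3.91623759e+01,
        1.60022685e-02,  9.89359076e-03,  2.94560685e-06]), 'position': array([0.22110663, 0.5841581 , 0.23047082]), 'ee_rot': array([-0.40220546,  0.58221688,  0.40155943,  0.58138137]), 'ft_force': array([ 1.01071206,  0.44411042, -0.18682542]), 'torque': array([ 0.0469927 , -0.0206426 ,  0.07204891]), 'grip_width': 0.9982477500049296}
scene {'camera_matrix': array([[430.84256048,   0.        , 277.28749233],
       [  0.        , 430.84256048, 211.68896659],
       [  0.        ,   0.        ,   1.        ]]), 'eye': array([-0.03660863, -0.53194589,  0.52211653]), 'attitude': array([ 0.48455243, -0.21443898, -0.33895167,  0.77739091])}
top {'camera_matrix': array([[423.60306237,   0.        , 284.04530397],
       [  0.        , 423.60306237, 210.70049533],
       [  0.        ,   0.        ,   1.        ]]), 'eye': array([0.46139183, 0.08710538, 1.19203398]), 'attitude': array([-0.05380647,  0.05996628,  0.70623687, -0.70337642])}
```

View pics/scene0.png

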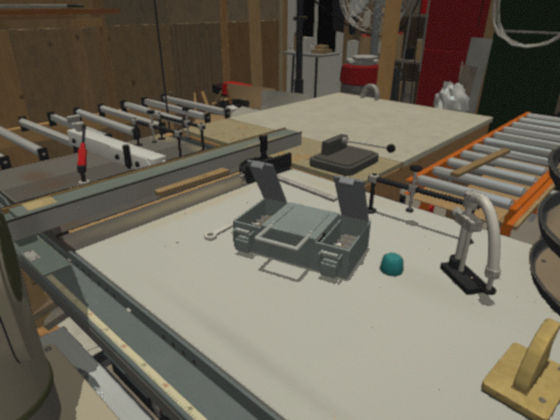

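View pics/top0.png

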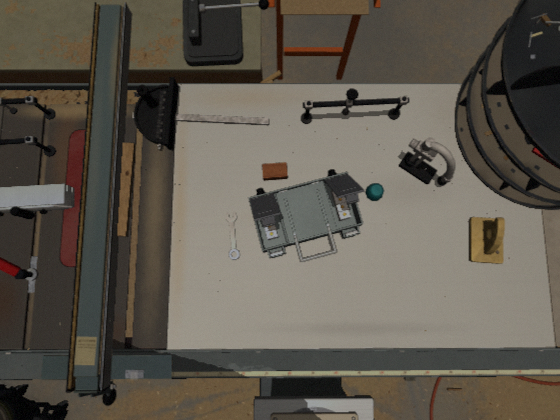

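```bash
cat > h.py <<'E'
import numpy as np,cv2
from scipy.spatial.transform import Rotation as R
from workcell import *
def proj(n,P,ci=None):
    ci=ci or camera_info(n);K=ci['camera_matrix']
    c=R.from_quat(ci['attitude']).inv().apply(np.atleast_2d(P)-ci['eye'])
    q=c*[1,-1,-1]; u=q@K.T; return u[:,:2]/u[:,2:]
def unproj(n,u,v,d,ci=None):
    ci=ci or camera_info(n);K=ci['camera_matrix']
    r=np.linalg.inv(K)@np.array([u,v,1.])
    return ci['eye']+R.from_quat(ci['attitude']).apply(r*d*[1,-1,-1])
def onz(n,u,v,z,ci=None):
    ci=ci or camera_info(n)
    a=unproj(n,u,v,1.,ci);e=ci['eye'];return e+(a-e)*(z-e[2])/(a[2]-e[2])
E
python3 - <<'E'
import cv2
a=cv2.imread('pics/top0.png')[150:280,210:400];cv2.imwrite('pics/topc.png',cv2.resize(a,None,fx=4.2,fy=4.2,interpolation=cv2.INTER_CUBIC))
a=cv2.imread('pics/scene0.png')[150:285,190:420];cv2.imwrite('pics/scenec.png',cv2.resize(a,None,fx=3.4,fy=3.4,interpolation=cv2.INTER_CUBIC))
E
```

```text
(no output)
```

View pics/topc.png

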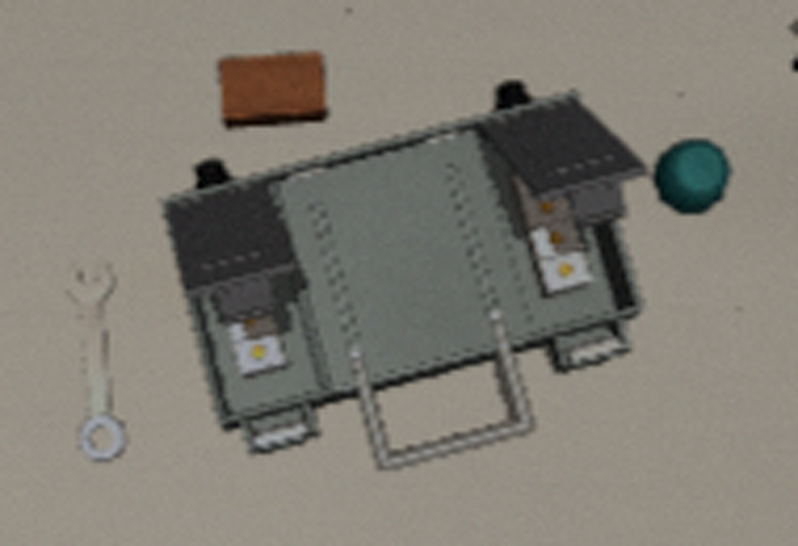

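View pics/scenec.png

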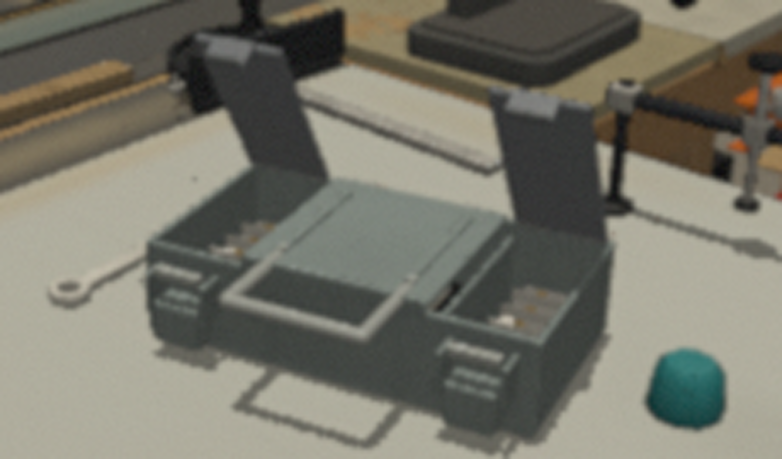

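```bash
python3 - <<'E'
from h import *
from scipy.optimize import least_squares
ci=camera_info('top'); cs=camera_info('scene')
uv=np.array([(225,425),(637,313),(165,200),(575,95),(457,447)])/4.2+[210,150]
L=np.array([(-.075,.14,.074),(-.075,-.14,.074),(.075,.14,.074),(.075,-.14,.074),(-.125,0,.078)])
us=np.array([(150,243),(540,340),(610,245),(295,320)])/3.4+[190,150]   # front left, front right, back right,bar
Ls=np.array([L[0],L[1],L[3],L[4]])
def W(p,L): return R.from_euler('z',p[2]).apply(L)+[p[0],p[1],0]
def f(p): return np.r_[(proj('top',W(p,L),ci)-uv).ravel(),.7*(proj('scene',W(p,Ls),cs)-us).ravel()]
s=least_squares(f,[.5,.05,.26],loss='soft_l1');print(s.x,np.round(f(s.x),1))
s2=least_squares(lambda p:f(p)[:10],[.5,.05,.26]);print(s2.x)
p=s.x
for n,q in dict(bar=(-.125,0,.078),L=(-.07,.104,.08),R=(-.07,-.104,.08)).items(): print(n,W(p,[q]))
for n,(u,v) in dict(block=(272,90),cap=(692,176),sp1=(92,285),sp2=(102,438)).items(): print(n,onz('top',u/4.2+210,v/4.2+150,.02,ci))
# cover angles: project edge corners
for sgn,name,c in((1,'L',[(203,35),(280,45)]),(-1,'R',[(492,92),(597,103)])):
  for a in np.arange(.8,1.15,.05):
    P=[(.065-.142*np.cos(a),sgn*.104+.033,.078+.142*np.sin(a)),(.065-.142*np.cos(a),sgn*.104-.033,.078+.142*np.sin(a))]
    print(name,round(a,2),((proj('scene',W(p,P),cs)-[190,150])*3.4).round().tolist(), ((proj('top',W(p,P),ci)-[210,150])*4.2).round().tolist())
E
```

```text
[0.64217535 0.01777311 0.25929993] [-1.   0.6  2.6 -0.2 -0.8  0.1  1.4 -1.2  0.3 -0.3 -2.  -0.5 -0.   0.8
  1.  -0.8 -1.1 -0.2]
[0.64172857 0.01904849 0.25764433]
bar [[ 0.52135413 -0.01427739  0.078     ]]
L [[0.54784946 0.10034808 0.08      ]]
R [[ 0.60118148 -0.10069842  0.08      ]]
block [0.76511305 0.10228972 0.02      ]
cap [ 0.70480781 -0.18046792  0.02      ]
sp1 [0.63205246 0.22211812 0.02      ]
sp2 [0.53064606 0.21404693 0.02      ]
L 0.8 [[172.0, 73.0], [259.0, 91.0]] [[200.0, 344.0], [312.0, 315.0]]
L 0.85 [[176.0, 64.0], [263.0, 81.0]] [[197.0, 335.0], [309.0, 305.0]]
L 0.9 [[180.0, 55.0], [267.0, 72.0]] [[194.0, 325.0], [307.0, 295.0]]
L 0.95 [[184.0, 46.0], [272.0, 63.0]] [[192.0, 314.0], [304.0, 284.0]]
L 1.0 [[189.0, 38.0], [276.0, 54.0]] [[189.0, 303.0], [302.0, 273.0]]
L 1.05 [[193.0, 30.0], [281.0, 46.0]] [[185.0, 292.0], [299.0, 262.0]]
L 1.1 [[198.0, 22.0], [285.0, 38.0]] [[182.0, 280.0], [296.0, 250.0]]
R 0.8 [[467.0, 132.0], [573.0, 153.0]] [[549.0, 251.0], [658.0, 222.0]]
R 0.85 [[470.0, 122.0], [576.0, 143.0]] [[548.0, 241.0], [657.0, 212.0]]
R 0.9 [[474.0, 112.0], [580.0, 132.0]] [[546.0, 231.0], [656.0, 201.0]]
R 0.95 [[478.0, 102.0], [584.0, 122.0]] [[544.0, 220.0], [655.0, 191.0]]
R 1.0 [[482.0, 93.0], [587.0, 112.0]] [[542.0, 209.0], [653.0, 180.0]]
R 1.05 [[486.0, 84.0], [591.0, 103.0]] [[540.0, 198.0], [651.0, 168.0]]
R 1.1 [[490.0, 75.0], [595.0, 94.0]] [[538.0, 186.0], [649.0, 156.0]]
```

```bash
python3 - <<'E'
from h import *
o=get_obs();M=R.from_quat(o['ee_rot']).as_matrix();print(M.round(3)); print(np.arctan2(M[1,2],M[0,2]))
def W(p): return R.from_euler('z',.2593).apply(p)+[.642,.018,0]
for n,q in dict(Lback=(.06,.104,.20),Rback=(.06,-.104,.2)).items(): print(n,W(q),W(q)-o['position'])
E
```

```text
[[-0.    -0.935  0.354]
 [-0.001  0.354  0.935]
 [-1.    -0.    -0.001]]
1.2090099037294617
Lback [0.67332816 0.13390749 0.2       ] [ 0.45220778 -0.45032671 -0.03063719]
Rback [ 0.7266602  -0.06713901  0.2       ] [ 0.50553981 -0.65137321 -0.03063719]
```

Emit:
move_arm(motion="0 0 0.06 0; 0.02 -0.03 0.12 -0.1; 0.06 -0.07 0.12 -0.25; 0.1 -0.11 0.12 -0.4; 0.14 -0.15 0.12 -0.55; 0.18 -0.19 0.12 -0.7; 0.22 -0.23 0.12 -0.85; 0.26 -0.27 0.12 -0.95; 0.3 -0.31 0.12 -0.95; 0.34 -0.35 0.12 -0.95", grip=0)

```text
clock: 1.35
position: [0.5621, 0.2332, 0.3511]
ee_rot: [-0.091, 0.701, 0.091, 0.701]
ft_force: [1.2, -0.4, -0.2]
grip_width: 0.001
```

Emit:
move_arm(motion="0.04 -0.036 0 0; 0.08 -0.07 0 0; 0.111 -0.099 -0.03 0; 0.111 -0.099 -0.08 0; 0.111 -0.099 -0.13 0; 0.111 -0.099 -0.16 0; 0.111 -0.099 -0.16 0")

```text
clock: 2.22
position: [0.6707, 0.1354, 0.1885]
ee_rot: [-0.092, 0.703, 0.091, 0.699]
ft_force: [-0.6, 0.4, 0.3]
grip_width: 0.003
```

```bash
python3 - <<'E'
from h import *
o=get_obs();print(o['position'],o['clock'],o['ft_force'])
p,d=camera('scene');cv2.imwrite('pics/s1.png',cv2.resize(p[80:300,150:450,::-1],None,fx=2.6,fy=2.6,interpolation=cv2.INTER_CUBIC))
E
```

```text
[0.67065172 0.13543942 0.1884804 ] 2.225 [-0.61581513  0.40472948  0.27158389]
```

View pics/s1.png

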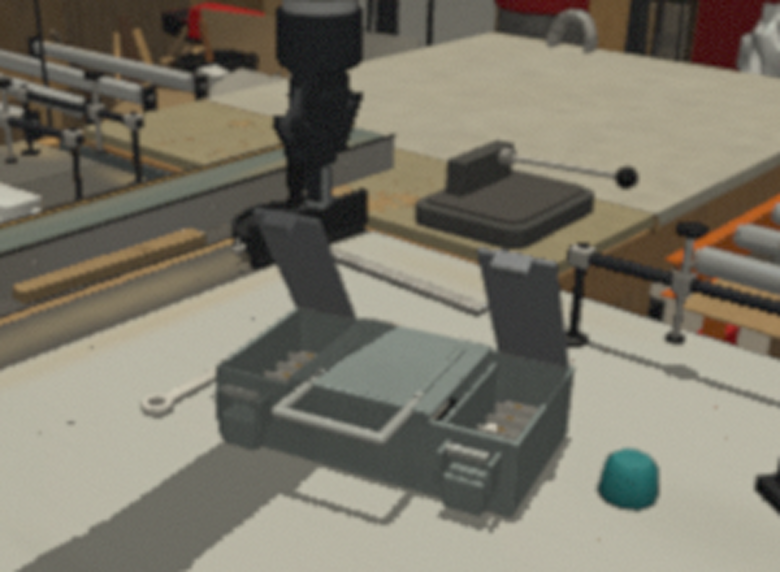

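Emit:
move_arm(motion="-0.018 -0.005 -0.002 0; -0.036 -0.0095 -0.004 0; -0.047 -0.0125 -0.012 0; -0.058 -0.0155 -0.021 0; -0.0735 -0.0195 -0.036 0; -0.0855 -0.0225 -0.054 0; -0.0955 -0.0255 -0.074 0; -0.105 -0.028 -0.09 0; -0.113 -0.03 -0.1 0; -0.113 -0.03 -0.1 0")

```text
clock: 3.52
position: [0.5593, 0.1056, 0.0921]
ee_rot: [-0.091, 0.701, 0.091, 0.701]
ft_force: [-0.5, 0.2, 0.9]
grip_width: -0.001
```

```bash
python3 - <<'E'
from h import *
p,d=camera('scene');cv2.imwrite('pics/s2.png',cv2.resize(p[80:300,150:450,::-1],None,fx=2.6,fy=2.6,interpolation=cv2.INTER_CUBIC))
E
```

```text
(no output)
```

View pics/s2.png

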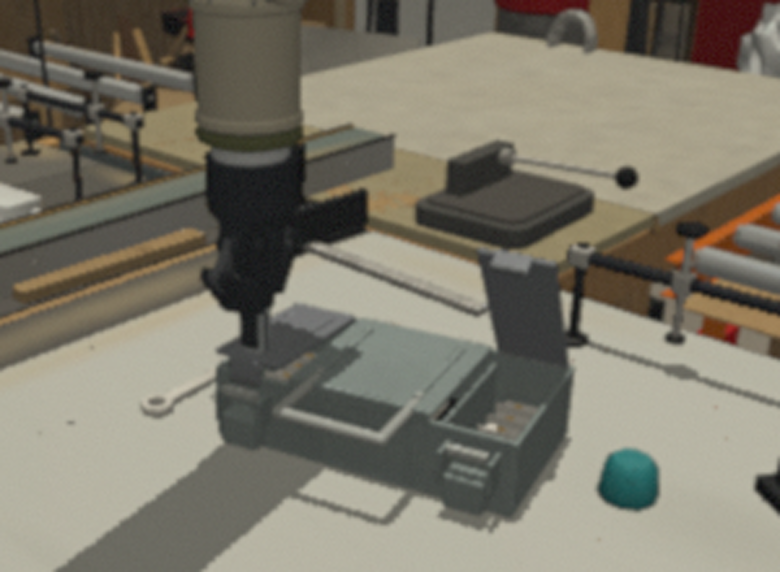

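Cover nearly down under the finger tip. Press on: nominal shut surface at z = 0.081.

Emit:
move_arm(motion="0 0 -0.004 0; 0 0 -0.008 0; 0 0 -0.011 0; 0 0 -0.013 0; 0 0 -0.013 0")

```text
clock: 4.2
position: [0.5598, 0.1057, 0.0798]
ee_rot: [-0.091, 0.701, 0.091, 0.702]
ft_force: [-6.1, -1.6, 16.3]
grip_width: -0.002
```

Emit:
move_arm(motion="0 0 -0.002 0; 0 0 -0.002 0; 0 0 0.02 0; 0 0 0.04 0; 0 0 0.07 0; 0 0 0.1 0")

```text
clock: 4.95
position: [0.5592, 0.1055, 0.179]
ee_rot: [-0.091, 0.701, 0.091, 0.701]
ft_force: [0.0, 0.2, -0.1]
grip_width: 0.001
```

```bash
python3 - <<'E'
from h import *
p,d=camera('scene');cv2.imwrite('pics/s3.png',cv2.resize(p[80:300,150:450,::-1],None,fx=2.6,fy=2.6,interpolation=cv2.INTER_CUBIC))
E
```

```text
(no output)
```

View pics/s3.png

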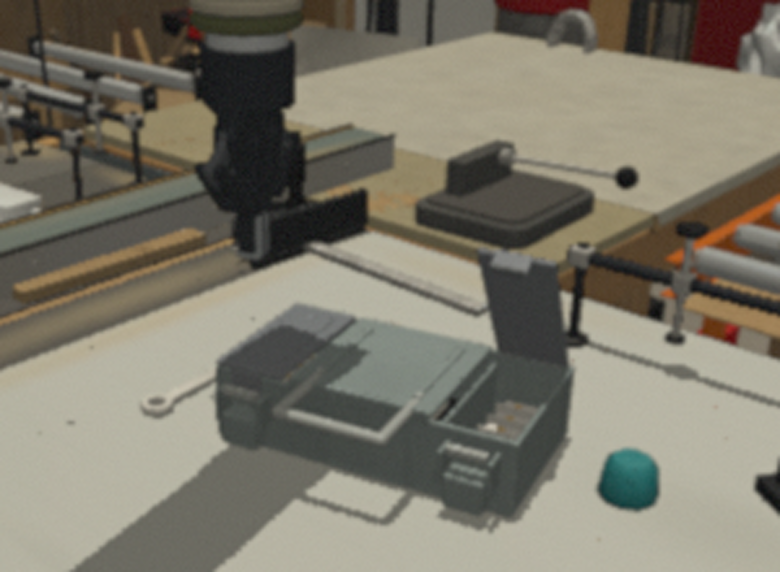

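Emit:
move_arm(motion="0 0 0.05 0; 0 0 0.1 0; 0.04 -0.042 0.11 0; 0.08 -0.084 0.11 0; 0.12 -0.126 0.11 0; 0.1645 -0.1735 0.11 0; 0.1645 -0.1735 0.085 0; 0.1645 -0.1735 0.04 0; 0.1645 -0.1735 0.01 0; 0.1645 -0.1735 0.01 0")

```text
clock: 6.25
position: [0.7224, -0.0675, 0.1852]
ee_rot: [-0.091, 0.703, 0.092, 0.699]
ft_force: [-0.6, -0.1, 0.1]
grip_width: 0.001
```

```bash
python3 - <<'E'
from h import *
p,d=camera('scene');cv2.imwrite('pics/s4.png',cv2.resize(p[80:300,150:450,::-1],None,fx=2.6,fy=2.6,interpolation=cv2.INTER_CUBIC))
E
```

```text
(no output)
```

View pics/s4.png

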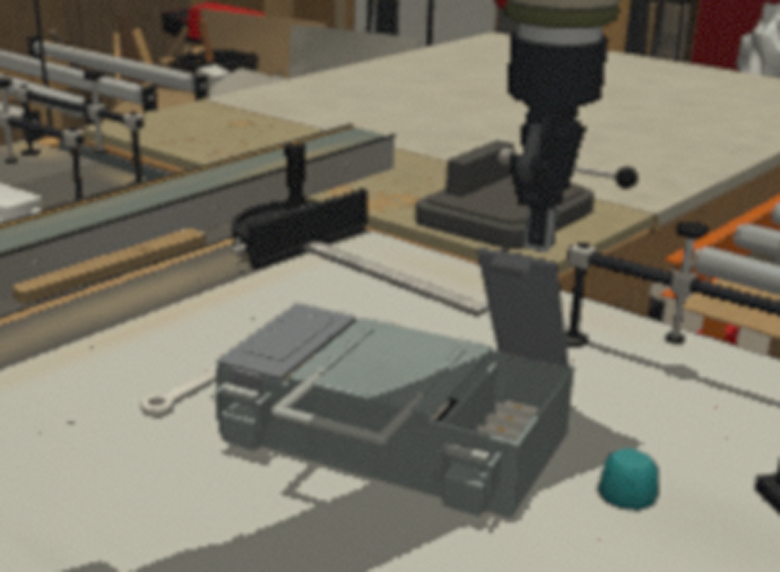

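Emit:
move_arm(motion="-0.018 -0.005 0.001 0; -0.036 -0.0095 -0.001 0; -0.047 -0.0125 -0.009 0; -0.058 -0.0155 -0.018 0; -0.0735 -0.0195 -0.033 0; -0.0855 -0.0225 -0.051 0; -0.0955 -0.0255 -0.071 0; -0.105 -0.028 -0.087 0; -0.113 -0.03 -0.097 0; -0.113 -0.03 -0.097 0")

```text
clock: 7.55
position: [0.6107, -0.0983, 0.0921]
ee_rot: [-0.091, 0.701, 0.091, 0.701]
ft_force: [-0.7, 0.2, 1.3]
grip_width: -0.0
```

```bash
python3 - <<'E'
from h import *
p,d=camera('scene');cv2.imwrite('pics/s5.png',cv2.resize(p[80:300,150:450,::-1],None,fx=2.6,fy=2.6,interpolation=cv2.INTER_CUBIC))
E
```

```text
(no output)
```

View pics/s5.png

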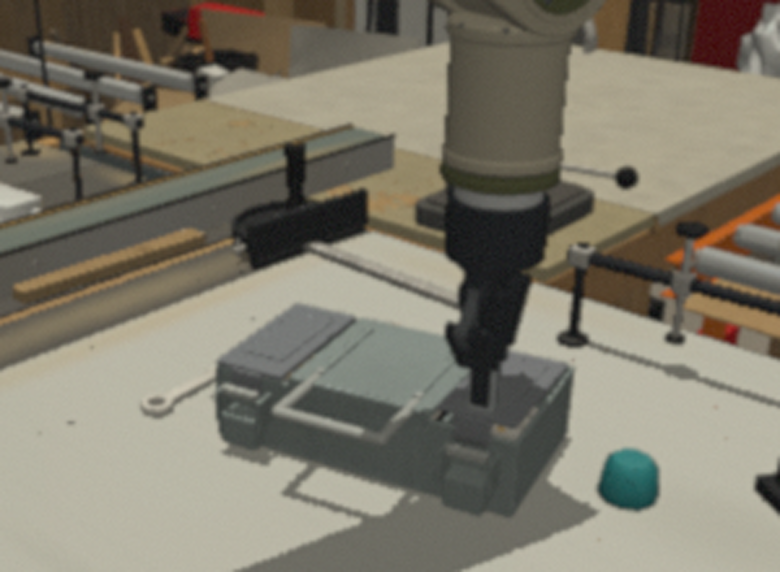

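Emit:
move_arm(motion="0 0 -0.004 0; 0 0 -0.008 0; 0 0 -0.011 0; 0 0 -0.014 0; 0 0 -0.015 0; 0 0 -0.015 0")

```text
clock: 8.35
position: [0.6115, -0.0984, 0.079]
ee_rot: [-0.091, 0.701, 0.091, 0.702]
ft_force: [-10.1, 0.9, 25.0]
grip_width: 0.0
```

Emit:
move_arm(motion="0 0 0.03 0; 0 0 0.08 0; -0.02 0.02 0.12 0; -0.055 0.05 0.12 0; -0.0895 0.084 0.12 0; -0.0895 0.084 0.12 0; -0.0895 0.084 0.12 0", grip=0.55)

```text
clock: 9.22
position: [0.5216, -0.014, 0.1966]
ee_rot: [-0.091, 0.701, 0.091, 0.701]
ft_force: [0.5, 0.2, 0.3]
grip_width: 0.548
```

```bash
python3 - <<'E'
from h import *
print(get_obs()['position'],get_obs()['ft_force'])
p,d=camera('scene');cv2.imwrite('pics/s6.png',cv2.resize(p[80:300,150:450,::-1],None,fx=2.6,fy=2.6,interpolation=cv2.INTER_CUBIC))
p,d=camera('wrist');cv2.imwrite('pics/w6.png',p[:,:,::-1]);np.save('pics/w6.npy',d);ci=camera_info('wrist');print(ci)
bar=[R.from_euler('z',.2593).apply([-.125,y,.078])+[.642,.018,0] for y in(-.041,0,.041)]
print(proj('wrist',bar,ci))
E
```

```text
[ 0.52156652 -0.01402061  0.19655781] [0.54182221 0.19342402 0.33639662]
{'camera_matrix': array([[334.2960974 ,   0.        , 279.14008135],
       [  0.        , 334.2960974 , 209.24687265],
       [  0.        ,   0.        ,   1.        ]]), 'eye': array([0.5034142 , 0.05077364, 0.33854863]), 'attitude': array([-0.1336837 , -0.01731504,  0.12669421,  0.98273976])}
[[280.11567026 250.64701499]
 [280.00998755 203.23846136]
 [279.8953347  151.80596884]]
```

View pics/s6.png

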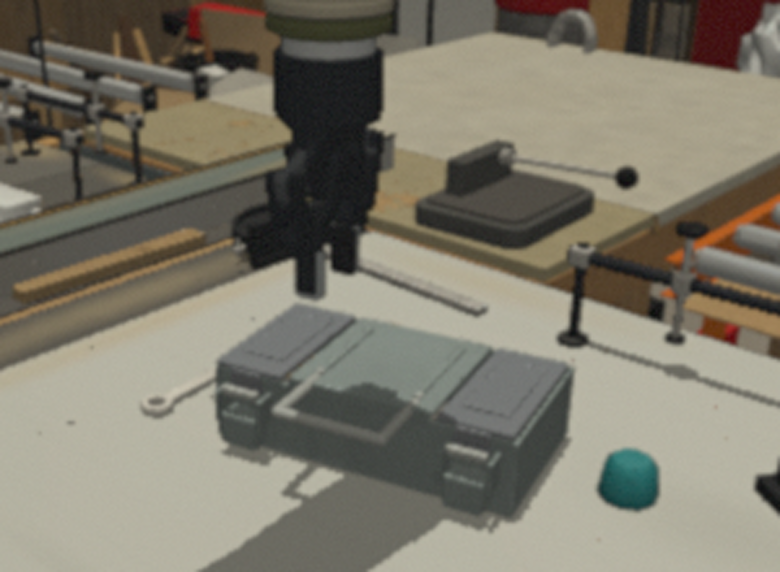

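View pics/w6.png

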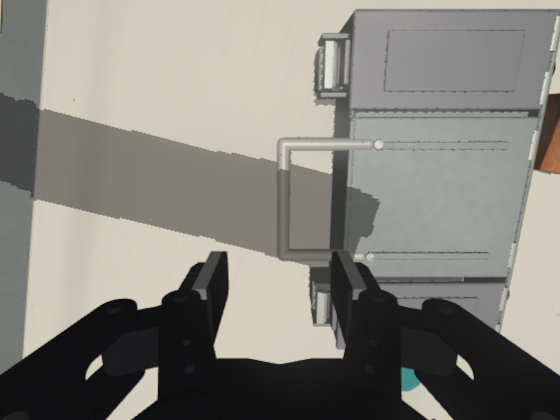

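Emit:
move_arm(motion="0.003 0.003 -0.02 0; 0.003 0.003 -0.05 0; 0.003 0.003 -0.075 0; 0.003 0.003 -0.1 0; 0.003 0.003 -0.12 0; 0.003 0.003 -0.136 0; 0.003 0.003 -0.136 0", grip=0.42)

```text
clock: 10.2
position: [0.5237, -0.0115, 0.0593]
ee_rot: [-0.091, 0.702, 0.091, 0.7]
ft_force: [-0.8, 0.2, -0.1]
grip_width: 0.421
```

```bash
python3 - <<'E'
from h import *
print(get_obs()['position'],get_obs()['ft_force'])
p,d=camera('scene');cv2.imwrite('pics/s7.png',cv2.resize(p[150:290,200:400,::-1],None,fx=4,fy=4,interpolation=cv2.INTER_CUBIC))
p,d=camera('wrist');cv2.imwrite('pics/w7.png',p[:,:,::-1])
E
```

```text
[ 0.52371563 -0.01154153  0.0592757 ] [-0.79560246  0.2190891  -0.09288196]
```

View pics/s7.png

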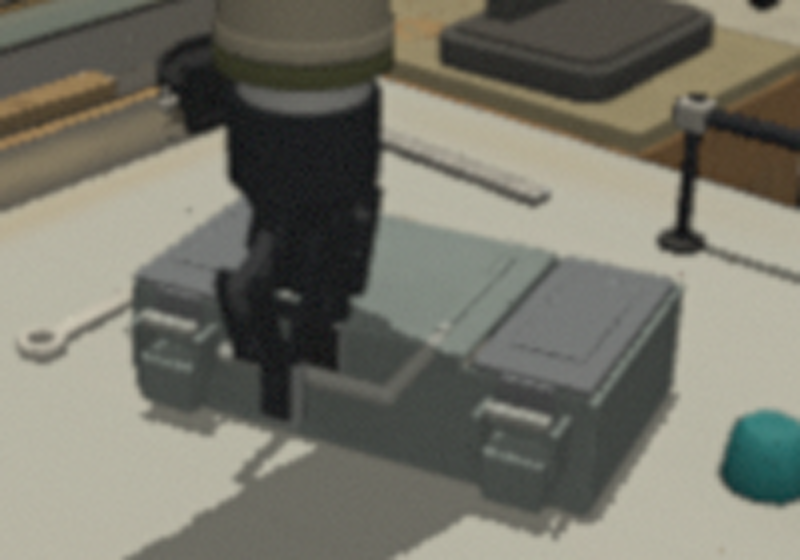

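View pics/w7.png

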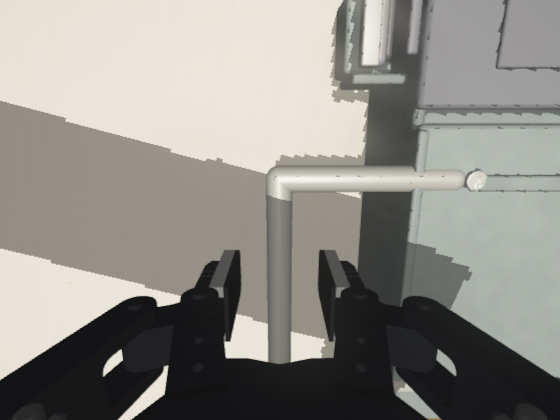

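Emit:
move_arm(motion="0 0 0 0; 0 0 0 0; 0 0 0 0; 0 0 0 0", grip=0, force=30)

```text
clock: 10.8
position: [0.5242, -0.011, 0.0605]
ee_rot: [-0.091, 0.701, 0.091, 0.701]
ft_force: [-1.7, -0.9, 2.1]
grip_width: 0.103
```

Emit:
move_arm(motion="0.0003 0 0.0095 0; 0.001 0 0.019 0; 0.0037 0.001 0.0377 0; 0.0082 0.0022 0.0561 0; 0.0145 0.0038 0.074 0; 0.0225 0.006 0.0911 0; 0.0321 0.0085 0.1073 0; 0.0321 0.0085 0.1073 0")

```text
clock: 11.8
position: [0.5547, -0.003, 0.169]
ee_rot: [-0.091, 0.703, 0.091, 0.7]
ft_force: [-14.0, -2.1, 6.6]
grip_width: 0.1
```

```bash
python3 - <<'E'
from h import *
print(get_obs()['position'],get_obs()['ft_force'])
p,d=camera('scene');cv2.imwrite('pics/s8.png',cv2.resize(p[120:290,200:400,::-1],None,fx=3.5,fy=3.5,interpolation=cv2.INTER_CUBIC))
E
```

```text
[ 0.55471174 -0.00295786  0.1689805 ] [-14.03848815  -2.11944305   6.57859311]
```

View pics/s8.png

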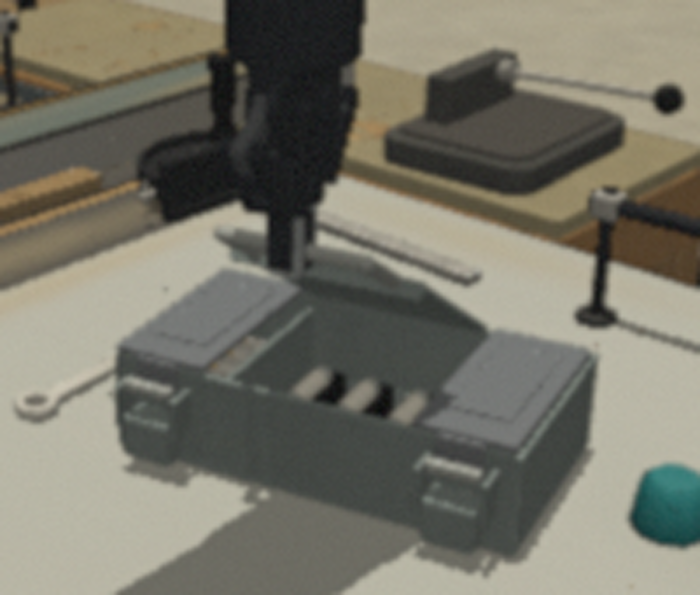

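Emit:
move_arm(motion="-0.002 -0.0005 0 0; 0.0092 0.0024 0.0151 0; 0.0155 0.0041 0.022 0; 0.0217 0.0057 0.029 0; 0.0355 0.0094 0.0415 0; 0.0355 0.0094 0.0415 0")

```text
clock: 12.6
position: [0.5908, 0.0066, 0.2117]
ee_rot: [-0.091, 0.702, 0.091, 0.7]
ft_force: [-18.8, -2.3, 18.1]
grip_width: 0.102
```

Emit:
move_arm(motion="-0.0009 -0.0002 0.0011 0; -0.0018 -0.0005 0.0023 0; -0.0018 -0.0005 0.0023 0")

```text
clock: 12.98
position: [0.5899, 0.0065, 0.2114]
ee_rot: [-0.091, 0.701, 0.091, 0.701]
ft_force: [0.2, -1.8, -3.8]
grip_width: 0.1
```

```bash
python3 - <<'E'
from h import *
print(get_obs()['position'],get_obs()['ft_force'])
p,d=camera('scene');cv2.imwrite('pics/s9.png',cv2.resize(p[120:290,200:400,::-1],None,fx=3.5,fy=3.5,interpolation=cv2.INTER_CUBIC))
p,d=camera('wrist');cv2.imwrite('pics/w9.png',p[:,:,::-1]);np.save('pics/w9.npy',d)
E
```

```text
[0.58992854 0.00645634 0.2113742 ] [ 0.17549218 -1.79147148 -3.82981313]
```

View pics/s9.png

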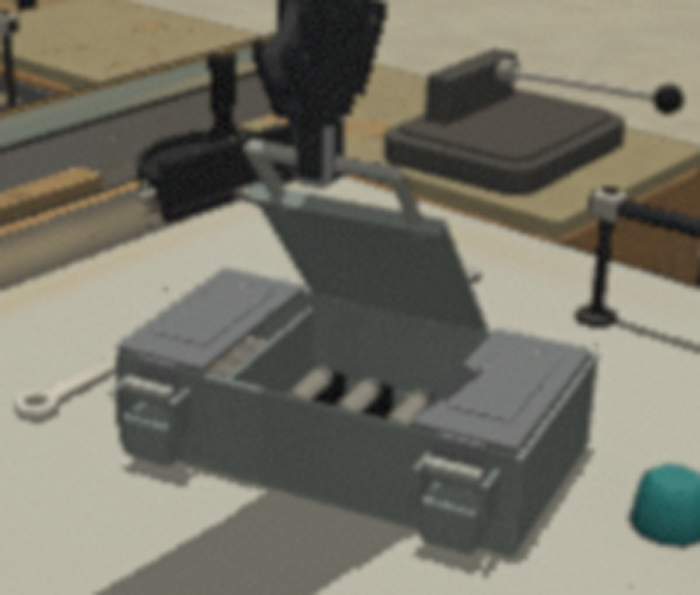

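View pics/w9.png

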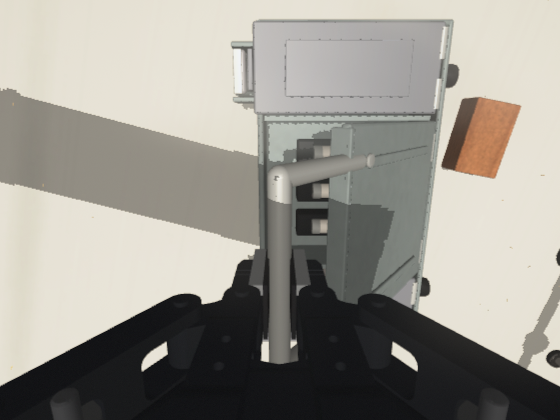

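Emit:
move_arm(motion="0.005 0.0013 0.0039 0; 0.0105 0.0028 0.0078 0; 0.016 0.0042 0.0115 0; 0.0216 0.0057 0.0151 0; 0.0216 0.0057 0.0151 0; 0.0216 0.0057 0.0151 0")

```text
clock: 13.82
position: [0.6121, 0.0123, 0.228]
ee_rot: [-0.091, 0.701, 0.091, 0.702]
ft_force: [-6.4, -1.5, 6.9]
grip_width: 0.099
```

```bash
python3 - <<'E'
from h import *
print(get_obs()['position'],get_obs()['ft_force'])
p,d=camera('scene');cs=camera_info('scene');np.save('pics/s10.npy',d)
cv2.imwrite('pics/s10.png',cv2.resize(p[140:260,240:360,::-1],None,fx=5,fy=5,interpolation=cv2.INTER_CUBIC))
W=lambda q:R.from_euler('z',.2593).apply(q)+[.6425,.018,0]
for a in np.arange(.85,1.26,.05):
  P=[(.065-r*np.cos(a),y,.078+r*np.sin(a)) for r,y in((.14,.066),(.14,-.066),(.19,.046),(.19,-.046))]
  print(round(a,2),((proj('scene',W(P),cs)-[240,140])*5).round().tolist())
p,d=camera('top');cv2.imwrite('pics/t10.png',cv2.resize(p[150:280,210:400,::-1],None,fx=4.2,fy=4.2,interpolation=cv2.INTER_CUBIC))
E
```

```text
[0.61205603 0.01225821 0.22801417] [-6.42700544 -1.51940785  6.8617846 ]
0.85 [[149.0, 173.0], [431.0, 229.0], [153.0, 122.0], [358.0, 160.0]]
0.9 [[155.0, 160.0], [437.0, 214.0], [161.0, 102.0], [366.0, 139.0]]
0.95 [[161.0, 147.0], [443.0, 200.0], [170.0, 84.0], [374.0, 120.0]]
1.0 [[167.0, 134.0], [448.0, 187.0], [179.0, 66.0], [382.0, 101.0]]
1.05 [[174.0, 122.0], [454.0, 174.0], [188.0, 50.0], [391.0, 84.0]]
1.1 [[180.0, 111.0], [460.0, 162.0], [197.0, 34.0], [400.0, 67.0]]
1.15 [[187.0, 100.0], [466.0, 150.0], [207.0, 19.0], [408.0, 52.0]]
1.2 [[194.0, 90.0], [472.0, 140.0], [216.0, 6.0], [417.0, 37.0]]
1.25 [[201.0, 81.0], [478.0, 130.0], [226.0, -7.0], [426.0, 24.0]]
```

View pics/s10.png

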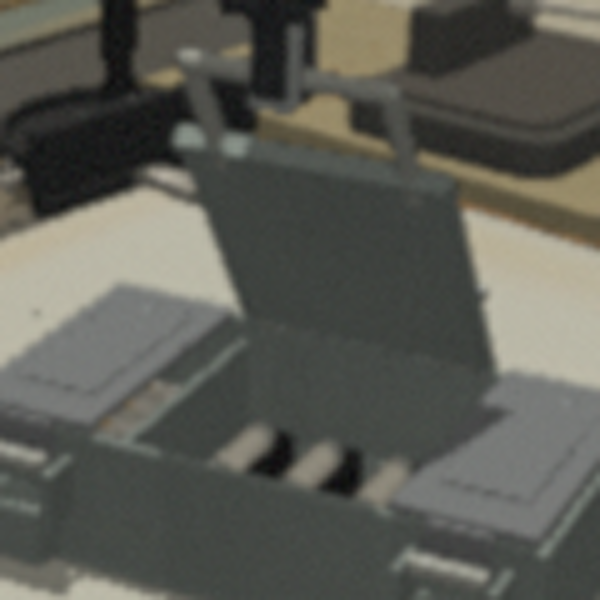

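View pics/t10.png

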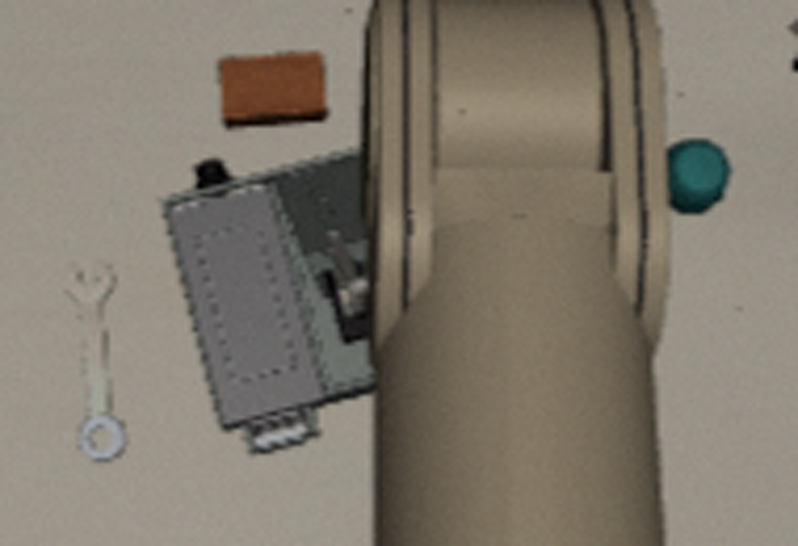

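Emit:
move_arm(motion="0 0 0 0; 0 0 0 0; 0 0 0 0; 0 0 0 0; 0 0 0 0; 0 0 0 0")

```text
clock: 14.68
position: [0.612, 0.0123, 0.228]
ee_rot: [-0.091, 0.701, 0.091, 0.702]
ft_force: [-6.5, -1.9, 6.4]
grip_width: 0.096
```

```bash
python3 - <<'E'
from h import *
print(hand_in()); o=get_obs(); print(o['clock'],o['position'],o['ft_force'],o['grip_width'])
p,d=camera('scene');cv2.imwrite('pics/s11.png',cv2.resize(p[80:300,150:450,::-1],None,fx=2.6,fy=2.6))
E
```

```text
the job is handed in; nothing more can be done
None
the job is handed in; nothing more can be done
```

I pressed both terminal covers shut with the closed fingertips, left then right. I then pinched the bail from above, lifted the flap to about 60 degrees and handed in while still holding it, at about 14.7 s.

- **Covers:** both stayed down after the finger left them, and looked level in the last scene picture. I never measured their angle directly.
- **Flap angle:** the last scene picture gives about 1.02 to 1.03 rad at the bar, and one flap corner read slightly lower, about 0.98 to 1.0. The tool displacement gives 1.02 to 1.08 rad. These disagree a little, but all lie inside 0.925 to 1.17.
- **Hold:** the tool pose was steady for the last 0.75 s. The wrist force was about 9 N, and the fingers were still closed on the bar at an opening of 0.096.
- **During the lift:** the wrist force rose to about 26 N, pushing the tool away from the hinge, because the path I commanded was slightly tight. A 3 mm shift away from the hinge relieved it. The bar may have slid a few millimetres along the pads.
- **Loose things:** the spanner, cap and block looked the same in the top picture as at the start. The arm hid the right half of the box in that view.

A final picture I asked for after handing in was refused, so nothing was checked after that point.

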